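# Clear the turntable and hold its index plunger open

### The job

The little steel tote is standing where the long wooden tray on the indexing turntable has to swing: hang it by its handle bar across both prongs of the hook stand, so that it hangs free, and let go of it. Then take hold of the knob of the turntable's index plunger, pull it straight up as far as it goes, so that the pin is clear of its hole, and finish while still holding it there. Leave the mallet, gouge, bowl and jar where they are.

Things in the scene. Friction and masses are not known exactly. Their poses are not given: they have to be found in the camera images.
- tote_handle (a point): Centre of the tote's handle bar: round wood, 10 mm thick, along this point's y axis, 150 mm above the tote's underside and 80 mm above the box's rim. Free length 120 mm between two flat upright straps (16 mm wide in x, at y = +-62 mm). z is up.
- tote: The tote: open sheet-steel box 90 (x) x 130 (y) x 70 mm high, holding turned wooden pieces, 0.3 to 0.55 kg; upright on the bench at the start, alike both ways round. Origin at the centre of its underside, axes as tote_handle.
- hook_seat (a point): Where the bar rests: midway between the hook stand's two prongs (y = +-36 mm), level with their tops at the lowest part, 194 mm above the bench. The hung bar lies across both prongs along this point's y, its centre 5 mm above this point. The prongs point to -x (the open side).
- hook_stand: Dark steel stand, fixed; origin on the bench below hook_seat, same axes. Prongs 8 mm thick: level from x = -10 to 10 mm, at -x turned up to tips 16 mm above hook_seat, reaching x = -28 mm; at +x rising to a cross bar and post at x = 80 to 105 mm, 230 mm high. Foot plate 12 mm high, x = -25 to 125, y = +-75 mm. The bar can go in over the tips from -x, the tote's box passing under the prongs.
- plunger_knob (a point): Centre of the index plunger's black round knob cap, 30 mm diameter, 20 mm high; 110 mm above the bench when the pin is seated; moves with it. z is up, the direction of the pull. Under the cap: an 18 mm thick neck 15 mm long, then a 26 mm barrel. Free all round for fingers from above, closing along this point's y.
- turntable: The indexing turntable, fixed to the bench: grey round base, 200 mm aluminium disc with a ring of 24 index holes (its top 45 mm above the bench) and a 360 x 90 x 42 mm hollow wooden tray clamped across it, top 87 mm above the bench. Origin on the bench under the disc's centre; the plunger's axis is at x = -85 mm, y = 0.
- plunger (a joint): Lift of the plunger in m: 0 = pin seated 9 mm deep in its hole, 0.016 = fully up against its stop. A spring pulls it back: 5 N when seated, 11 N fully up; it drops back if let go.
- mallet: Bystander: turned wooden mallet standing on its head, 76 mm across, 190 mm high; origin at its underside.
- gouge: Bystander: wood-handled turning tool lying on the bench, 240 mm long along its x; origin at the middle of its underside.
- bowl: Bystander: small wooden bowl, 110 mm across, 45 mm high; origin at its underside.
- wax: Bystander: amber glass jar with a steel cap, 64 mm across, 60 mm high; origin at its underside.

How it is judged:
By the outcome, as a careful person would: the job done as asked, in the order asked, and still so for the second after the job is handed in, while the arm keeps its last pose, push and grip.
It also fails if it takes over 56 s, if anything falls off the work surface, if the arm or the gripper's body presses on something with over 40 N, if the wrist force passes 120 N, or if a joint passes its speed limit or range.

### The arm

A 6-joint arm with a two-finger parallel gripper is mounted at the origin on the work surface. World frame = base frame: x ahead of the robot, y to its left, z up, the work surface at z = 0. Lengths are in m, angles in degrees, forces in N, time in s.
With the tool pointing down it reaches from about 0.25 to 0.725 m from the base axis. Payload 9.7 kg.
Tool frame: the origin (TCP) lies at the very end of the fingers, on their centre line; the grasp point (between the pads) lies 19 mm behind it (bot.grip_depth is the distance from the TCP to the grasp point, in m); z points along the fingers, y is the direction in which the jaws open and shut (so a half turn about z gives the same grasp; the last joint's range is limited). The gripper opens to 85 mm and grips with 20 to 120 N. Pads are 22 mm wide; open, the fingers measure 114 mm over their backs; the gripper's body (76 mm by 85 mm) begins 54 mm behind the grasp point. The pads swing forward as they close: fully open they stand 13 mm farther back than shut.
Start: joints at [73.797, 4.979, 10.078, 95.1, 0, 90], TCP at [0.153, 0.528, 0.231] pointing down, gripper open.
Joint ranges: [-179.16, 179.16], [-48.56, 103.87], [-65.8, 70.77], [-126.05, 130.52], [-82.76, 87.17], [-180, 180]. Speed limits (degrees/s): [127.2, 127.2, 147.25, 180, 180, 180].

### API

Orientations are given as [roll, pitch, yaw] about the fixed x, y, z axes, in that order (R = Rz(yaw) Ry(pitch) Rx(roll)).
In Python, from workcell import bot, viewer gives the robot as it stands.
- The arm moves only by the tool arm_command, never from a script. Its argument "motion" is a list of rows, each a list of 3 entries, a list of its own where there are three numbers: the opening, from 0 (shut) to 1 (fully open), then the shift along the tool's x, y, z in units of 60 mm (1.0 is 60 mm), then the turn, a rotation vector about the tool's x, y, z in units of 6 degrees (1.0 is 6 degrees). A call has 1 to 12 rows; each row shifts and turns the commanded pose from where the row before left it, along the tool's axes as they then stand; what a row does not reach is not made up. A row lasts 1/8 s, in which the tool goes at most 62.5 mm and 10.7 degrees, less where a joint would pass 70% of its speed; a pose out of reach is approached as far as the arm can. A call is refused whole if a number of a shift passes 1 or a number of a turn 1, either way. A call with a gripper value outside its range is refused whole. The fingers move at their own pace and stop on an object; "newtons" is the grip in N (left out, the last holds). Time passes only in rows, so rows that do not move let the fingers close. It gives the time, the measured TCP pose, the force and the opening at its end, in the units of the state.
- bot.get_obs(): the state, without advancing time (a new reading comes with each control period).
- viewer.camera(name): name is "side" or "top" or "wrist"; returns the picture (384x512x3 uint8, blue, green, red); there is no depth.
- viewer.calibration(name): a dict with "fx", "fy", "cx", "cy" (pixels), "T" (4x4, takes a point from camera to world coordinates). Camera axes: x right, y down, z forward; pixel columns grow to the right and rows downward; lengths in m; the calibration is good to about 2 mm. A picture is of the moment at which its call begins: read the wrist's pose just before it. calibration takes no time and is no camera call; for the wrist camera it gives the pose at the moment of the call.
- bot.job_done(): hands the job in, once; it reports no verdict.
The state is a dict: "time": time; "q": joint angles; "qd": joint speeds; "joint_efforts": joint torques, N m; "ee_pos": TCP position; "tcp_rot": TCP orientation; "wrist_force": force on the tool from outside, world axes, zero at the start; "torque": the same for the moment, N m; "opening": finger opening in m.
Only numpy, scipy, OpenCV 4.12 (cv2) and the standard library are available. Lean on these libraries where they do the work, as an engineer would, in place of code of your own. Each camera call takes 0.05 s, during which the arm holds its last target.

## Working session

There is one attempt and no reset: what is moved stays moved. The work goes in short steps, Python scripts to look and compute and a tool call to move; the robot and the scene stay as the last step left them, time stands still between calls to the robot, and variables do not carry over. Pictures are saved under pics/ and viewed, and the job is handed in when it is done.

Besides the shell and the picture viewer there is one more tool, called after "Request:" as name([rows], argument=value, ...), one row to a line, values as JSON. arm_command: Moves the arm, as the interface text tells. Its arguments: {"type":"object","properties":{"motion":{"type":"array"},"newtons":{"type":"number"}},"required":["motion"]}

```bash
ls; mkdir -p pics
python3 - <<'E'
from workcell import bot, viewer
import cv2,numpy as np
for n in ["side","top","wrist"]:
    c=viewer.calibration(n); im=viewer.camera(n); cv2.imwrite(f"pics/{n}0.png",im)
    print(n,{k:np.round(v,4).tolist() for k,v in c.items()})
o=bot.get_obs(); print(o)
E
```

```text
pics
side {'fx': 496.2502, 'fy': 496.2502, 'cx': 253.3166, 'cy': 187.1001, 'T': [[0.9415, -0.1653, 0.2938, 0.1756], [-0.337, -0.4879, 0.8052, -1.0334], [0.0102, -0.8571, -0.5151, 0.8662], [0.0, 0.0, 0.0, 1.0]]}
top {'fx': 346.6417, 'fy': 346.6417, 'cx': 257.1018, 'cy': 195.904, 'T': [[0.0193, -0.9983, 0.0543, 0.4929], [-0.9998, -0.0187, 0.0116, 0.0681], [-0.0106, -0.0545, -0.9985, 1.1401], [0.0, 0.0, 0.0, 1.0]]}
wrist {'fx': 269.3844, 'fy': 269.3844, 'cx': 256.3437, 'cy': 192.5473, 'T': [[0.278, 0.9121, 0.3013, 0.0761], [0.9606, -0.2635, -0.0885, 0.5507], [-0.0013, 0.3141, -0.9494, 0.3733], [0.0, 0.0, 0.0, 1.0]]}
{'time': 0.15, 'q': array([7.37966696e+01, 5.00454507e+00, 1.00452349e+01, 9.50989975e+01,
       9.78720978e-04, 9.00011819e+01]), 'qd': array([-0.02249486, -0.02986275,  0.12104053,  0.12780426,  0.04498033,
        0.0079894 ]), 'joint_efforts': array([ 1.86617137e-03, -5.20760572e+01,  4.65045726e+01,  1.37959866e-02,
        4.18108948e-05, -2.57681654e-05]), 'ee_pos': array([0.1534243 , 0.52799278, 0.23074252]), 'tcp_rot': array([-1.79941692e+02, -9.77517651e-04,  1.63795487e+02]), 'wrist_force': array([ 0.11787476,  0.48755467, -0.48976101]), 'torque': array([-0.06353194, -0.05655177,  0.01483851]), 'opening': 0.0856151891097514}
```

View pics/side0.png

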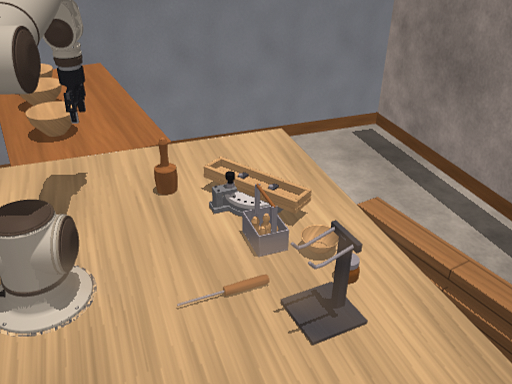

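View pics/top0.png

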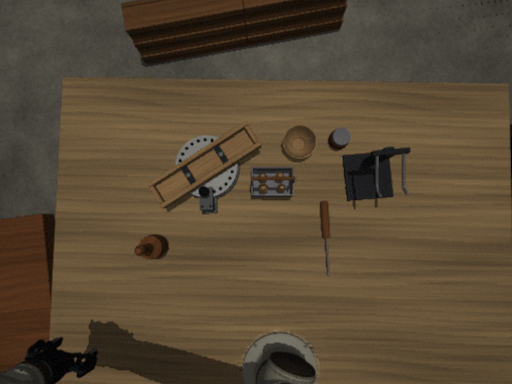

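View pics/wrist0.png

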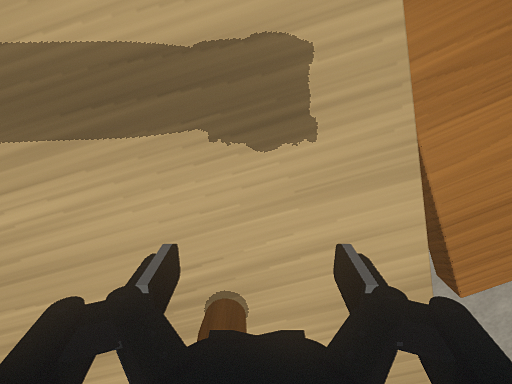

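The side view shows the tote at about (265,230), the hook stand at (330,285) with its prongs pointing left, and the plunger knob at (230,177). The top view shows the tote at (272,182), the stand at (370,175), the turntable at (207,165) and the plunger at (206,193). The wrist sees only bench and mallet. I'll enlarge the parts that matter.

Run:
```python
import cv2
t=cv2.imread("pics/top0.png"); s=cv2.imread("pics/side0.png")
cv2.imwrite("pics/tz1.png",cv2.resize(t[115:225,140:300],None,fx=5,fy=5,interpolation=cv2.INTER_CUBIC))
cv2.imwrite("pics/tz2.png",cv2.resize(t[120:220,320:430],None,fx=6,fy=6,interpolation=cv2.INTER_CUBIC))
cv2.imwrite("pics/sz1.png",cv2.resize(s[150:265,195:325],None,fx=5,fy=5,interpolation=cv2.INTER_CUBIC))
cv2.imwrite("pics/sz2.png",cv2.resize(s[215:345,270:380],None,fx=4.6,fy=4.6,interpolation=cv2.INTER_CUBIC))
```

```text
(no output)
```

View pics/tz1.png

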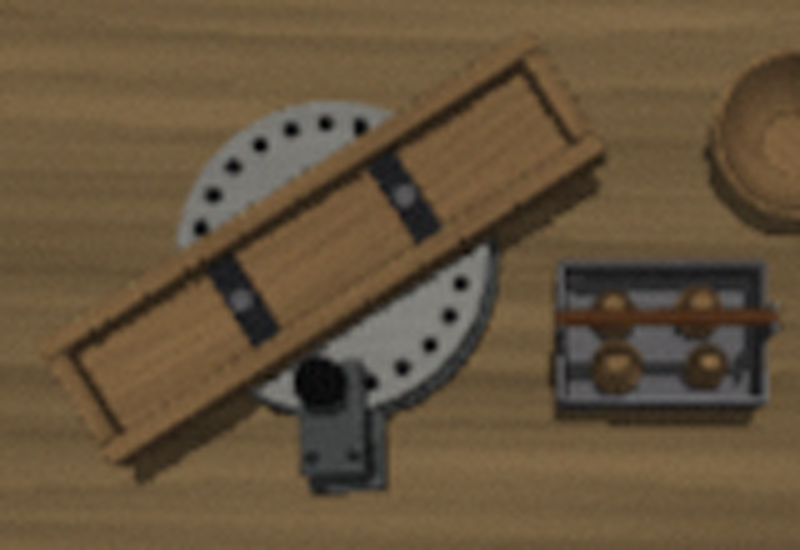

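View pics/tz2.png

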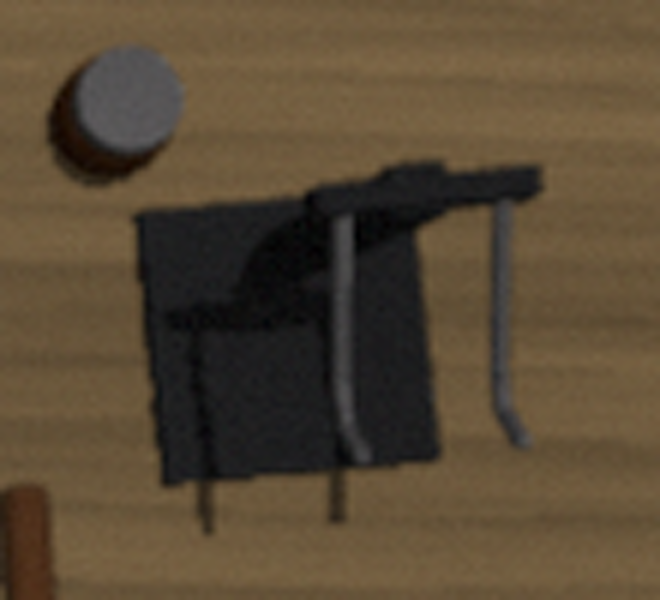

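View pics/sz1.png

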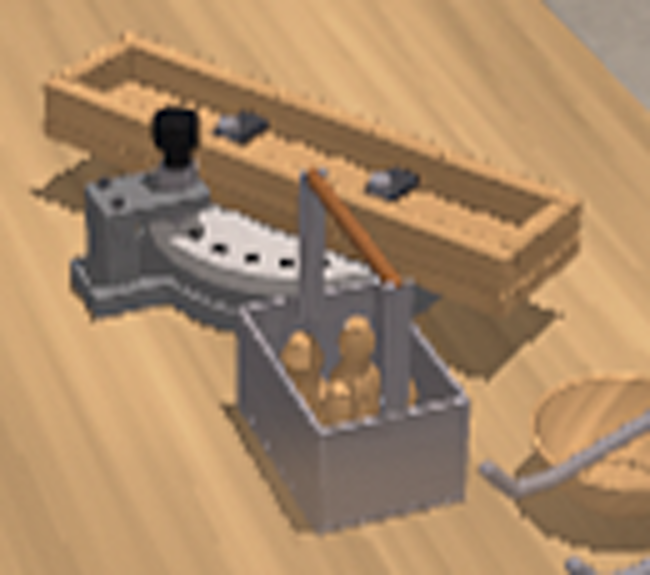

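View pics/sz2.png

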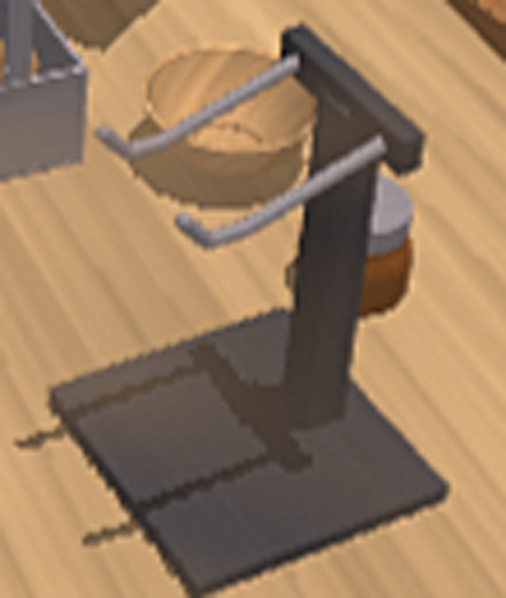

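```bash
cat > h.py <<'E'
import numpy as np
CAL={"side":dict(f=496.2502,c=(253.3166,187.1001),T=[[0.9415,-0.1653,0.2938,0.1756],[-0.337,-0.4879,0.8052,-1.0334],[0.0102,-0.8571,-0.5151,0.8662]]),
"top":dict(f=346.6417,c=(257.1018,195.904),T=[[0.0193,-0.9983,0.0543,0.4929],[-0.9998,-0.0187,0.0116,0.0681],[-0.0106,-0.0545,-0.9985,1.1401]])}
def ray(n,p):
    k=CAL[n];T=np.array(k["T"]);d=T[:,:3]@np.array([(p[0]-k["c"][0])/k["f"],(p[1]-k["c"][1])/k["f"],1]);return T[:,3],d/np.linalg.norm(d)
def plane(n,p,z):
    o,d=ray(n,p);return o+d*(z-o[2])/d[2]
def tri(ps,pt):
    A=np.zeros((3,3));b=np.zeros(3)
    L=[ray("side",ps),ray("top",pt)]
    for o,d in L:
        M=np.eye(3)-np.outer(d,d);A+=M;b+=M@o
    x=np.linalg.solve(A,b)
    return x,[np.linalg.norm((np.eye(3)-np.outer(d,d))@(x-o))*1e3 for o,d in L]
t1=lambda u,v:(140+(u+.5)/5-.5,115+(v+.5)/5-.5)
t2=lambda u,v:(320+(u+.5)/6-.5,120+(v+.5)/6-.5)
s1=lambda u,v:(195+(u+.5)/5-.5,150+(v+.5)/5-.5)
s2=lambda u,v:(270+(u+.5)/4.6-.5,215+(v+.5)/4.6-.5)
E
python3 - <<'E'
from h import *
np.set_printoptions(precision=4,suppress=True)
print("handle top",[plane("top",t1(*p),.15) for p in[(557,317),(777,318)]])
print("handle side",[plane("side",s1(*p),.15) for p in[(311,178),(397,282)]])
R=[plane("top",t1(*p),.07) for p in[(557,264),(767,264),(767,405),(557,405)]];print("rim",R,np.mean(R,0))
R=[plane("side",s1(*p),.07) for p in[(240,315),(322,432),(467,403)]];print("rim side",R,(R[0]+R[2])/2)
F=[plane("top",t2(*p),.012) for p in[(138,215),(412,195),(438,457),(163,483)]];print("foot",F,np.mean(F,0))
F=[plane("side",s2(*p),.012) for p in[(52,393),(193,588),(447,490),(290,312)]];print("foot s",F,np.mean(F,0))
print("tips",tri(s2(102,132),t2(365,457)),tri(s2(182,222),t2(523,441)))
print("bends",tri(s2(132,148),t2(345,415)),tri(s2(208,238),t2(500,405)))
print("tips z.206",[plane("top",t2(*p),.206) for p in[(365,457),(523,441)]],[plane("side",s2(*p),.206) for p in[(102,132),(182,222)]])
print("bar ends",[plane("top",t2(*p),.225) for p in [(310,200),(540,180)]])
print("knob",plane("top",t1(320,383),.12),plane("side",s1(176,132),.11))
print("disc",plane("top",t1(337,256),.045))
E
```

```text
handle top [array([0.5979, 0.0981, 0.15  ]), array([ 0.5996, -0.028 ,  0.15  ])]
handle side [array([0.5969, 0.0928, 0.15  ]), array([ 0.6032, -0.0224,  0.15  ])]
rim [array([0.6394, 0.1012, 0.07  ]), array([ 0.6417, -0.0291,  0.07  ]), array([ 0.5541, -0.0303,  0.07  ]), array([0.5517, 0.0994, 0.07  ])] [0.5967 0.0353 0.07  ]
rim side [array([0.5528, 0.0874, 0.07  ]), array([ 0.5585, -0.0329,  0.07  ]), array([ 0.6424, -0.0338,  0.07  ])] [0.5976 0.0268 0.07  ]
foot [array([ 0.6921, -0.1959,  0.012 ]), array([ 0.7057, -0.3447,  0.012 ]), array([ 0.563 , -0.3585,  0.012 ]), array([ 0.5461, -0.2102,  0.012 ])] [ 0.6267 -0.2773  0.012 ]
foot s [array([ 0.547 , -0.2204,  0.012 ]), array([ 0.5606, -0.364 ,  0.012 ]), array([ 0.7086, -0.3489,  0.012 ]), array([ 0.6953, -0.2051,  0.012 ])] [ 0.6279 -0.2846  0.012 ]
tips (array([ 0.5507, -0.2525,  0.2066]), [np.float64(0.4063452815318685), np.float64(0.4063452815318148)]) (array([ 0.5591, -0.3234,  0.2054]), [np.float64(0.2796764632739058), np.float64(0.27967646327368545)])
bends (array([ 0.5699, -0.2488,  0.1898]), [np.float64(0.5228987193366217), np.float64(0.5228987193363922)]) (array([ 0.5759, -0.3197,  0.1887]), [np.float64(0.41563168592562805), np.float64(0.41563168592568217)])
tips z.206 [array([ 0.5503, -0.2526,  0.206 ]), array([ 0.5588, -0.3231,  0.206 ])] [array([ 0.5514, -0.2518,  0.206 ]), array([ 0.5591, -0.3241,  0.206 ])]
bar ends [array([ 0.6625, -0.2218,  0.225 ]), array([ 0.6732, -0.3231,  0.225 ])]
knob [0.5593 0.2383 0.12  ] [0.5608 0.2341 0.11  ]
disc [0.6454 0.2422 0.045 ]
```

Request:
arm_command([
  [1,[0,0,-0.5],[0,0,1]],
  [1,[0,0,-0.5],[0,0,1]],
  [1,[0,0,0],[0,0,1]],
  [1,[0,0,0],[0,0,1]],
  [1,[0,0,0],[0,0,1]],
  [1,[0,0,0],[0,0,1]],
  [1,[0,0,0],[0,0,1]],
  [1,[0,0,0],[0,0,1]],
  [1,[0,0,0],[0,0,1]],
  [1,[0,0,0],[0,0,1]],
  [1,[0,0,0],[0,0,1]],
  [1,[0,0,0],[0,0,1]],
])

```text
time: 1.65
ee_pos: [0.1534, 0.5281, 0.291]
tcp_rot: [-180.0, 0.0, 91.6]
wrist_force: [0.5, 0.2, 0.9]
opening: 0.0853
```

Request:
arm_command([
  [0.8,[-0.6,0.52,0],[0,0,0.1]],
  [0.8,[-0.6,0.52,0],[0,0,0]],
  [0.8,[-0.6,0.52,0],[0,0,0]],
  [0.8,[-0.6,0.52,0],[0,0,0]],
  [0.8,[-0.6,0.52,0],[0,0,0]],
  [0.8,[-0.6,0.52,0],[0,0,0]],
  [0.8,[-0.6,0.52,0],[0,0,0]],
  [0.8,[-0.6,0.52,0],[0,0,0]],
  [0.8,[-0.6,0.52,0],[0,0,0]],
  [0.8,[-0.6,0.52,0],[0,0,0]],
  [0.8,[-0.6,0.52,0],[0,0,0]],
  [0.8,[-0.6,0.52,0],[0,0,0]],
])

```text
time: 3.15
ee_pos: [0.538, 0.103, 0.2911]
tcp_rot: [-180.0, -0.0, 91.2]
wrist_force: [0.5, 0.6, 0.5]
opening: 0.0683
```

Request:
arm_command([
  [0.7,[-0.57,0.5,0],[0,0,0]],
  [0.7,[-0.57,0.5,0],[0,0,0]],
  [0.7,[0,0,0],[0,0,0]],
])

```text
time: 3.52
ee_pos: [0.5999, 0.035, 0.2895]
tcp_rot: [-179.9, 0.0, 91.0]
wrist_force: [1.1, 0.8, -0.5]
opening: 0.0597
```

Run:
```python
from workcell import bot, viewer
import cv2,numpy as np
np.set_printoptions(precision=4,suppress=True)
o=bot.get_obs();c=viewer.calibration("wrist"); im=viewer.camera("wrist"); cv2.imwrite("pics/w1.png",im)
print(o["q"],o["ee_pos"],o["tcp_rot"]); print(c["T"])
np.save("w1.npy",c["T"])
```

```text
[  3.3506  14.4106  27.412  103.137   -0.0187  92.3299] [0.5999 0.035  0.2895] [-179.8652    0.0242   91.0208]
[[ 0.9998  0.0186  0.0038  0.5989]
 [ 0.0189 -0.9491 -0.3145  0.1158]
 [-0.0023  0.3145 -0.9492  0.4321]
 [ 0.      0.      0.      1.    ]]
```

View pics/w1.png

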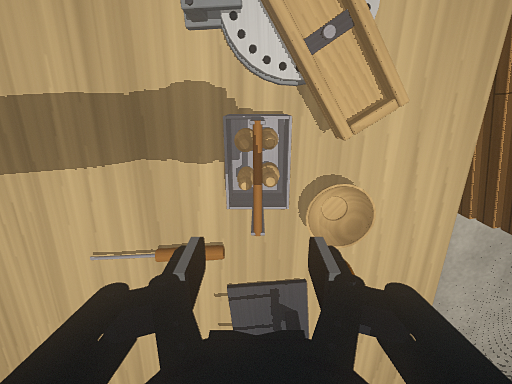

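The wrist view shows the bar running from about (258,121) to (258,234), with the fingers straddling it symmetrically. I'll cast those pixels onto z=0.15.

Run:
```python
import numpy as np
T=np.load("w1.npy")
for p,z in [((258,119),.15),((257.5,234),.15),((224,115),.07),((291.5,115),.07),((289.5,209),.07),((227,208.5),.07)]:
    d=T[:3,:3]@np.array([(p[0]-256.3437)/269.3844,(p[1]-192.5473)/269.3844,1]);o=T[:3,3]
    print(np.round(o+d*(z-o[2])/d[2],4))
```

```text
[0.6002 0.1007 0.15  ]
[ 0.6023 -0.0284  0.15  ]
[0.5565 0.1006 0.07  ]
[0.6438 0.1023 0.07  ]
[ 0.6487 -0.0283  0.07  ]
[ 0.5584 -0.0293  0.07  ]
```

Request:
arm_command([
  [0.7,[0.02,0.02,0.5],[0,0,0]],
  [0.7,[0,0,0.5],[0,0,0]],
  [0.7,[0,0,0.5],[0,0,0]],
  [0.7,[0,0,0.5],[0,0,0]],
  [0.7,[0,0,0.35],[0,0,0]],
  [0.7,[0,0,0.25],[0,0,0]],
  [0.7,[0,0,0],[0,0,0]],
], newtons=60)

```text
time: 4.45
ee_pos: [0.599, 0.039, 0.1346]
tcp_rot: [-179.9, 0.0, 91.2]
wrist_force: [-0.5, 0.2, -0.4]
opening: 0.0596
```

Request:
arm_command([
  [0,[0,0,0],[0,0,0]],
  [0,[0,0,0],[0,0,0]],
  [0,[0,0,0],[0,0,0]],
  [0,[0,0,0],[0,0,0]],
  [0,[0,0,0],[0,0,0]],
  [0,[0,0,0],[0,0,0]],
  [0,[0,0,0],[0,0,0]],
  [0,[0,0,0],[0,0,0]],
], newtons=60)

```text
time: 5.45
ee_pos: [0.6004, 0.0385, 0.1361]
tcp_rot: [179.9, -0.0, 91.2]
wrist_force: [1.8, 0.1, 5.2]
opening: 0.0079
```

Run:
```python
from workcell import bot, viewer
import cv2
print(bot.get_obs()["opening"],bot.get_obs()["wrist_force"])
im=viewer.camera("side"); cv2.imwrite("pics/s2.png",cv2.resize(im[100:300,150:400],None,fx=3,fy=3))
```

```text
0.007851228050706649 [1.84972323 0.13240149 5.17125364]
```

View pics/s2.png

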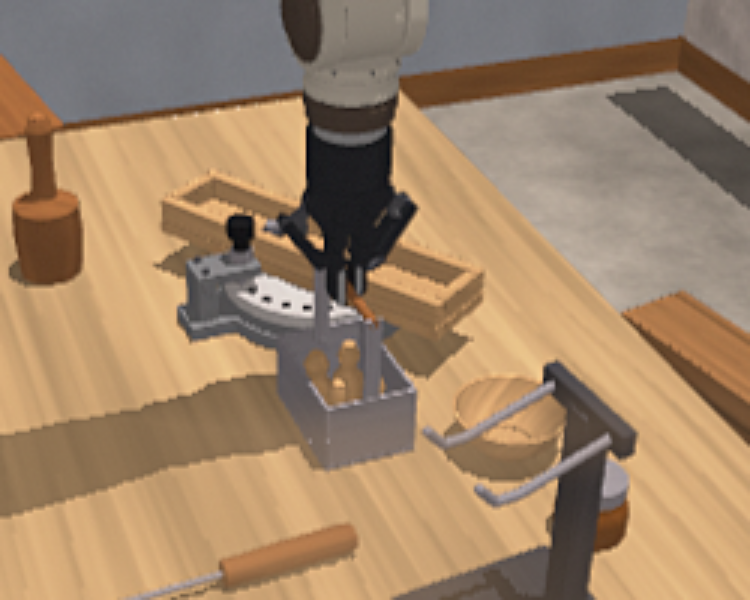

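Grip force sits at the opening limit for the bar (7.9 mm). The side view shows the fingers around the bar mid-length. I'll lift a little and check.

Request:
arm_command([
  [0,[0,0,-0.2],[0,0,0]],
  [0,[0,0,-0.4],[0,0,0]],
  [0,[0,0,-0.4],[0,0,0]],
  [0,[0,0,-0.4],[0,0,0]],
  [0,[0,0,-0.2],[0,0,0]],
  [0,[0,0,0],[0,0,0]],
  [0,[0,0,0],[0,0,0]],
])

```text
time: 6.38
ee_pos: [0.5995, 0.0385, 0.2301]
tcp_rot: [-179.9, 0.0, 91.2]
wrist_force: [-0.3, 0.1, -4.0]
opening: 0.0078
```

Run:
```python
from workcell import bot, viewer
import cv2
o=bot.get_obs();print(o["opening"],o["wrist_force"],o["torque"],o["ee_pos"])
im=viewer.camera("side"); cv2.imwrite("pics/s3.png",cv2.resize(im[100:300,150:400],None,fx=3,fy=3))
```

```text
0.007795585268519488 [-0.27181145  0.10782171 -3.97446719] [-0.05457684  0.03520027 -0.04854542] [0.59945371 0.03847901 0.23005299]
```

View pics/s3.png

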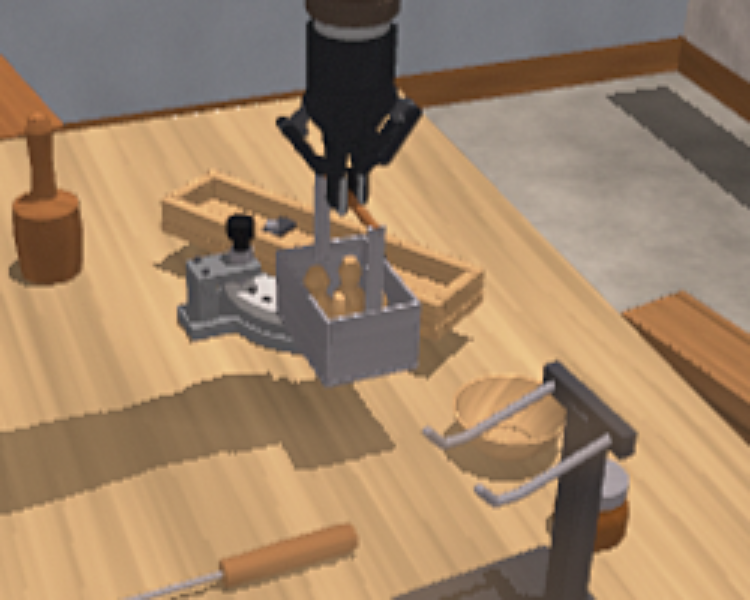

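Request:
arm_command([
  [0,[-0.2,-0.3,0],[0,0,-0.16]],
  [0,[-0.3,-0.5,0],[0,0,-0.16]],
  [0,[-0.4,-0.6,0],[0,0,-0.16]],
  [0,[-0.5,-0.6,0],[0,0,-0.16]],
  [0,[-0.6,-0.3,0],[0,0,-0.16]],
  [0,[-0.6,-0.06,0],[0,0,0]],
  [0,[-0.6,-0.06,0],[0,0,0]],
  [0,[-0.6,-0.06,0],[0,0,0]],
  [0,[-0.6,-0.06,0],[0,0,0]],
  [0,[-0.5,-0.05,0],[0,0,0]],
  [0,[-0.4,0,0],[0,0,0]],
  [0,[-0.2,0,0],[0,0,0]],
])

```text
time: 7.92
ee_pos: [0.4742, -0.3004, 0.2307]
tcp_rot: [-180.0, -0.0, 96.0]
wrist_force: [0.0, 0.0, -3.3]
opening: 0.0076
```

Run:
```python
from workcell import bot, viewer
import cv2
o=bot.get_obs();print(o["opening"],o["wrist_force"],o["torque"],o["ee_pos"],o["tcp_rot"],o["q"])
im=viewer.camera("side"); cv2.imwrite("pics/s4.png",im);cv2.imwrite("pics/s4z.png",cv2.resize(im[150:350,200:400],None,fx=3,fy=3))
im=viewer.camera("top"); cv2.imwrite("pics/t4.png",im);cv2.imwrite("pics/t4z.png",cv2.resize(im[100:240,300:460],None,fx=4,fy=4))
```

```text
0.007575397772099012 [ 0.04957765  0.02434057 -3.30920656] [ 0.1822949   0.01674675 -0.01604092] [ 0.47416025 -0.30044756  0.23067128] [-1.79961461e+02 -3.25187958e-02  9.59533022e+01] [-3.23608626e+01  6.59765365e+00  1.17621249e+01  9.52148703e+01
  1.62214210e-03  5.16858235e+01]
```

View pics/s4z.png

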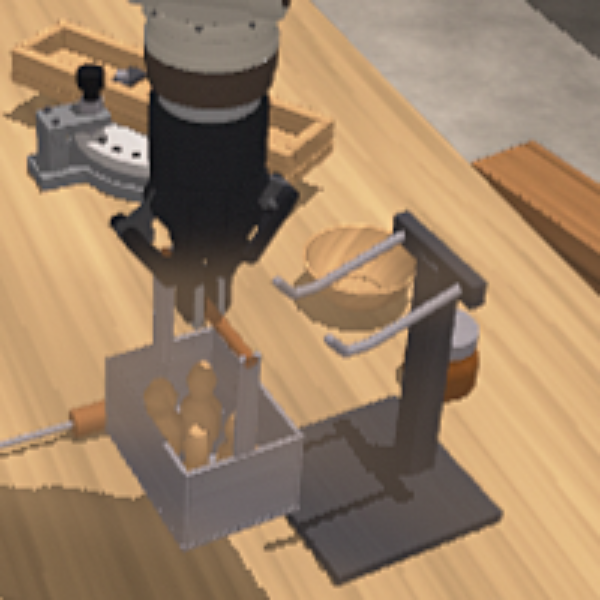

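View pics/t4z.png

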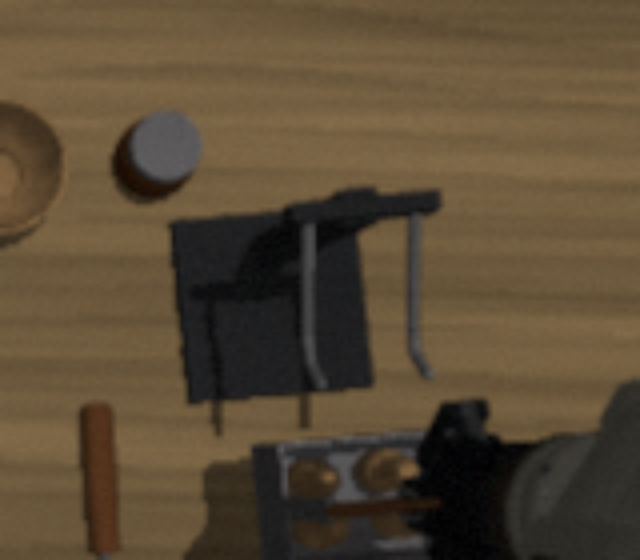

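Run:
```python
from h import *
print(plane("top",(300+325/4,100+508/4),.2446),plane("side",(200+249/3,150+357/3),.2446))
c=np.array([.4742,-.3004]);s=np.array([.578,-.285])
for a in (96,):
    r=np.radians(a);tx=np.array([np.cos(r),np.sin(r)]);ty=np.array([np.sin(r),-np.cos(r)])
    d=s-c; print(d@tx*1e3,d@ty*1e3)
```

```text
[ 0.46770103 -0.24144546  0.2446    ] [ 0.48153264 -0.36576649  0.2446    ]
4.465582701489001 104.84111107354857
```

Request:
arm_command([
  [0,[0.04,0.2,0],[0,0,0]],
  [0,[0.04,0.35,0],[0,0,0]],
  [0,[0.04,0.4,0],[0,0,0]],
  [0,[0,0.4,0],[0,0,0]],
  [0,[0,0.3,0],[0,0,0]],
  [0,[0,0.1,0],[0,0,0]],
  [0,[0,0,0.2],[0,0,0]],
  [0,[0,0,0.15],[0,0,0]],
  [0,[0,0,0],[0,0,0]],
])

```text
time: 9.15
ee_pos: [0.5769, -0.2813, 0.2092]
tcp_rot: [-179.9, -0.1, 96.0]
wrist_force: [-0.8, -0.2, -3.7]
opening: 0.0071
```

Run:
```python
from workcell import bot, viewer
import cv2
o=bot.get_obs();print(o["opening"],o["wrist_force"],o["torque"],o["ee_pos"],o["tcp_rot"],o["q"])
im=viewer.camera("side"); cv2.imwrite("pics/s5.png",im);cv2.imwrite("pics/s5z.png",cv2.resize(im[180:330,260:380],None,fx=5,fy=5,interpolation=cv2.INTER_CUBIC)[:600])
im=viewer.camera("top"); cv2.imwrite("pics/t5.png",im);cv2.imwrite("pics/t5z.png",cv2.resize(im[120:230,330:460],None,fx=5,fy=5,interpolation=cv2.INTER_CUBIC))
```

```text
0.00705850567751217 [-0.76388917 -0.24268184 -3.70502673] [ 0.05465104 -0.03160729 -0.04280662] [ 0.57690228 -0.28125969  0.20917771] [-1.79908225e+02 -5.46194736e-02  9.59711334e+01] [-2.59898298e+01  1.78138992e+01  2.25172720e+01  9.48101475e+01
 -2.24047757e-03  5.80389952e+01]
```

View pics/s5z.png

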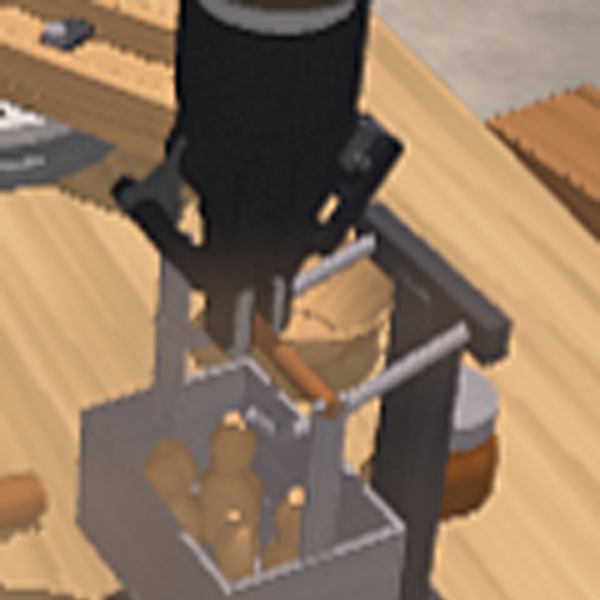

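View pics/t5z.png

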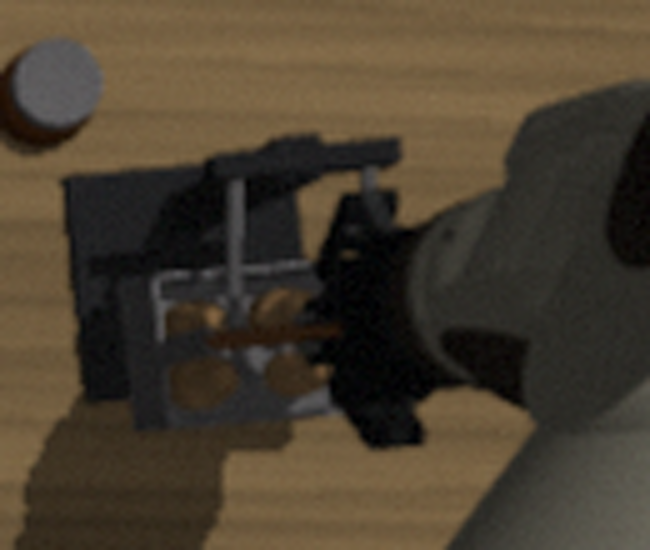

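Request:
arm_command([
  [0,[0,0,0.1],[0,0,0]],
  [0,[0,0,0.12],[0,0,0]],
  [0,[0,0,0.1],[0,0,0]],
  [0,[0,0,0],[0,0,0]],
])

```text
time: 9.75
ee_pos: [0.5776, -0.2812, 0.1903]
tcp_rot: [-179.9, -0.0, 96.0]
wrist_force: [0.0, 0.6, -2.8]
opening: 0.0079
```

Request:
arm_command([
  [0,[0,0,0.05],[0,0,0]],
  [0,[0,0,0],[0,0,0]],
])

```text
time: 10.0
ee_pos: [0.5778, -0.2814, 0.188]
tcp_rot: [-180.0, -0.0, 96.0]
wrist_force: [0.6, -0.1, -2.6]
opening: 0.0077
```

Request:
arm_command([
  [0,[0,0,0.05],[0,0,0]],
  [0,[0,0,0],[0,0,0]],
])

```text
time: 10.25
ee_pos: [0.5779, -0.2814, 0.1851]
tcp_rot: [180.0, 0.0, 96.0]
wrist_force: [0.2, -0.7, -3.9]
opening: 0.0074
```

Request:
arm_command([
  [0,[0,0,0.04],[0,0,0]],
  [0,[0,0,0],[0,0,0]],
])

```text
time: 10.5
ee_pos: [0.578, -0.2815, 0.1846]
tcp_rot: [179.9, 0.1, 96.0]
wrist_force: [-2.2, 1.9, 6.0]
opening: 0.0079
```

Run:
```python
from workcell import bot, viewer
import cv2
o=bot.get_obs();print(o["opening"],o["wrist_force"],o["torque"],o["ee_pos"],o["tcp_rot"])
im=viewer.camera("side"); cv2.imwrite("pics/s6.png",im);cv2.imwrite("pics/s6z.png",cv2.resize(im[210:310,270:380],None,fx=6,fy=6,interpolation=cv2.INTER_CUBIC)[:600])
```

```text
0.00794500502271025 [-2.18271431  1.90026792  6.02908044] [ 0.19512439  0.43491713 -0.00468929] [ 0.57804529 -0.28146812  0.18457601] [1.79879228e+02 7.51132910e-02 9.59976756e+01]
```

View pics/s6z.png

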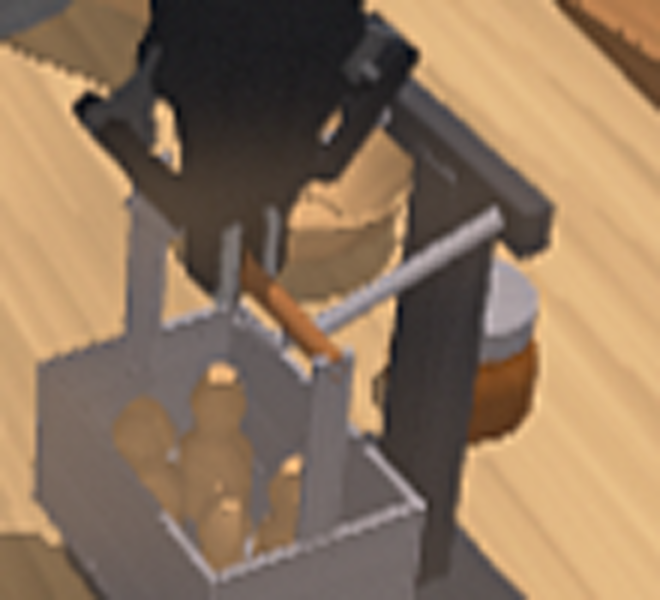

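The bar has touched both prongs at the expected height, and the force has flipped to +6 N. I'll release it now.

Request:
arm_command([
  [0.15,[0,0,0],[0,0,0]],
  [0.25,[0,0,0],[0,0,0]],
  [0.35,[0,0,0],[0,0,0]],
  [0.45,[0,0,0],[0,0,0]],
  [0.45,[0,0,0],[0,0,0]],
  [0.45,[0,0,0],[0,0,0]],
])

```text
time: 11.3
ee_pos: [0.5778, -0.2814, 0.1826]
tcp_rot: [-180.0, -0.0, 96.0]
wrist_force: [-1.4, -0.3, 0.5]
opening: 0.0386
```

Run:
```python
from workcell import bot, viewer
import cv2
o=bot.get_obs();print(o["opening"],o["wrist_force"],o["torque"],o["ee_pos"],o["tcp_rot"])
im=viewer.camera("side"); cv2.imwrite("pics/s7.png",im);cv2.imwrite("pics/s7z.png",cv2.resize(im[210:330,270:380],None,fx=5,fy=5,interpolation=cv2.INTER_CUBIC)[:600])
```

```text
0.03855577370306792 [-1.40120669 -0.31230498  0.46467371] [-0.06224983  0.00369237 -0.00787804] [ 0.57784672 -0.28139811  0.18263916] [-1.79997061e+02 -7.90616958e-04  9.59955347e+01]
```

View pics/s7z.png

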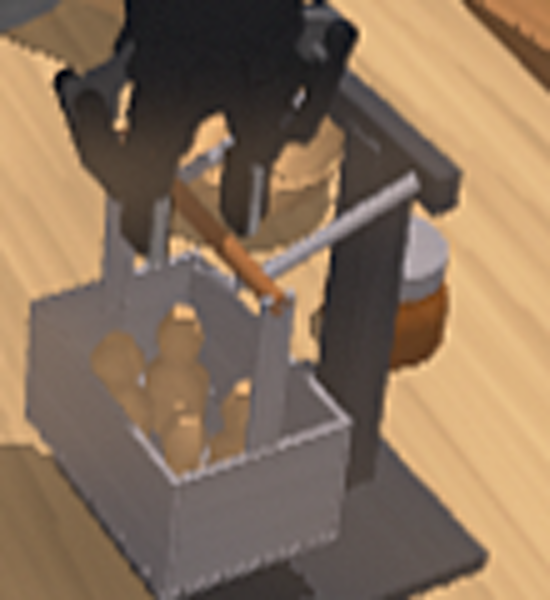

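The tote now hangs on the prongs with the fingers clear of the bar. I'll withdraw straight up.

Request:
arm_command([
  [0.45,[0,0,-0.15],[0,0,0]],
  [0.45,[0,0,-0.25],[0,0,0]],
  [0.45,[0,0,-0.4],[0,0,0]],
  [0.45,[0,0,-0.5],[0,0,0]],
  [0.45,[0,0,-0.5],[0,0,0]],
  [0.45,[0,0,-0.2],[0,0,0]],
  [0.45,[0,0,0],[0,0,0]],
])

```text
time: 12.22
ee_pos: [0.5782, -0.2816, 0.3047]
tcp_rot: [179.9, 0.1, 96.0]
wrist_force: [-0.5, 0.6, -0.0]
opening: 0.0386
```

Run:
```python
from workcell import bot, viewer
import cv2
o=bot.get_obs();print(o["opening"],o["wrist_force"],o["ee_pos"],o["tcp_rot"],o["q"])
im=viewer.camera("side"); cv2.imwrite("pics/s8.png",im);cv2.imwrite("pics/s8z.png",cv2.resize(im[210:330,270:380],None,fx=5,fy=5,interpolation=cv2.INTER_CUBIC)[:600])
```

```text
0.03864812327751178 [-0.47858535  0.57086491 -0.02223426] [ 0.57819332 -0.28157283  0.30468266] [1.79855278e+02 9.21599175e-02 9.59962600e+01] [-2.59647951e+01  2.16907685e+01  3.83868937e+01  1.06524558e+02
 -1.58167669e-03  5.80388261e+01]
```

View pics/s8z.png

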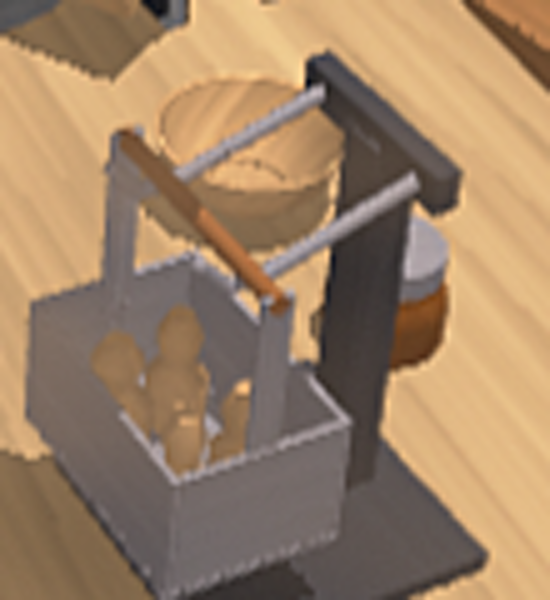

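The tote hangs across both prongs: its handle ends are at (125,140) and (280,300) in the crop. Next is the plunger.

Request:
arm_command([
  [0.6,[0.4,0.05,0],[0,0,0]],
  [0.6,[0.7,0.05,0],[0,0,0]],
  [0.6,[0.8,0.05,0],[0,0,0]],
  [0.6,[0.8,0.05,0],[0,0,0]],
  [0.6,[0.8,0.05,0],[0,0,0]],
  [0.6,[0.8,0.05,0],[0,0,0]],
  [0.6,[0.8,0.05,0],[0,0,0]],
  [0.6,[0.8,0.05,0],[0,0,0]],
  [0.6,[0.8,0.05,0],[0,0,0]],
  [0.6,[0.8,0.05,0],[0,0,0]],
  [0.6,[0.7,0.05,0],[0,0,0]],
  [0.6,[0.4,0.05,0],[0,0,0]],
])

```text
time: 13.78
ee_pos: [0.5592, 0.2373, 0.3019]
tcp_rot: [-179.9, 0.0, 96.1]
wrist_force: [0.2, -1.5, -0.1]
opening: 0.0511
```

Request:
arm_command([
  [0.6,[0,0,0],[0,0,-1]],
  [0.6,[0,0,0],[0,0,-1]],
  [0.6,[0,0,0],[0,0,-1]],
  [0.6,[0,0,0],[0,0,-1]],
  [0.6,[0,0,0],[0,0,-1]],
  [0.6,[0,0,0],[0,0,-1]],
  [0.6,[0,0,0],[0,0,-1]],
  [0.6,[0,0,0],[0,0,-1]],
  [0.6,[0,0,0],[0,0,-1]],
  [0.6,[0,0,0],[0,0,-1]],
  [0.6,[0,0,0],[0,0,-1]],
  [0.6,[0,0,0],[0,0,-1]],
])

```text
time: 15.28
ee_pos: [0.5599, 0.235, 0.3023]
tcp_rot: [-180.0, -0.0, 168.2]
wrist_force: [-0.1, 0.8, 1.0]
opening: 0.0512
```

Request:
arm_command([
  [0.6,[0,0,0.4],[0,0,-1]],
  [0.6,[0,0,0.5],[0,0,-1]],
  [0.6,[0,0,0.4],[0,0,-0.5]],
  [0.6,[0,0,0],[0,0,0]],
])

```text
time: 15.78
ee_pos: [0.5591, 0.2347, 0.2227]
tcp_rot: [-179.9, -0.2, -177.1]
wrist_force: [-0.1, 0.6, 1.0]
opening: 0.0511
```

Run:
```python
from workcell import bot, viewer
import cv2,numpy as np
np.set_printoptions(precision=4,suppress=True)
o=bot.get_obs();c=viewer.calibration("wrist"); im=viewer.camera("wrist"); cv2.imwrite("pics/w9.png",im)
print(o["q"],o["ee_pos"],o["tcp_rot"],o["wrist_force"])
np.save("w9.npy",c["T"]); print(c["T"])
```

```text
[22.7799 13.0003 18.1657 95.3807 -0.0076 19.8384] [0.5591 0.2347 0.2227] [-179.9197   -0.1999 -177.0586] [-0.1494  0.5661  1.0002]
[[-0.0523  0.9492  0.3104  0.4791]
 [ 0.9986  0.0502  0.0148  0.2309]
 [-0.0016  0.3107 -0.9505  0.3656]
 [ 0.      0.      0.      1.    ]]
```

View pics/w9.png

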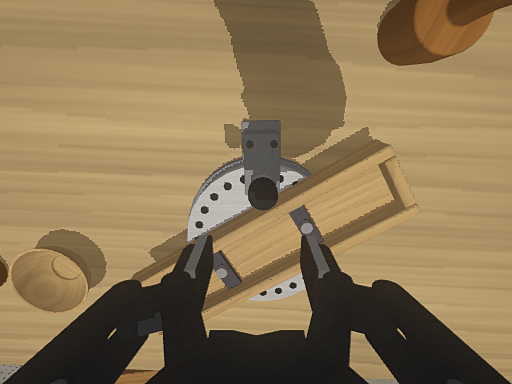

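The wrist view shows the knob at (263,192), with its bracket running straight up the image, so the yaw is aligned.

Run:
```python
import numpy as np,cv2
T=np.load("w9.npy");im=cv2.imread("pics/w9.png")
m=(im[150:225,230:300].max(2)<38).astype(np.uint8)
n,l,s,c=cv2.connectedComponentsWithStats(m);i=1+s[1:,4].argmax();print(s[i],c[i]+[230,150])
for p in [tuple(c[i]+[230,150]),(263,191)]:
  for z in (.11,.12):
    d=T[:3,:3]@np.array([(p[0]-256.3437)/269.3844,(p[1]-192.5473)/269.3844,1]);o=T[:3,3]
    print(np.round(o+d*(z-o[2])/d[2],4))
```

```text
[63 32  4  3  5] [294.2 182.6]
[0.5503 0.2716 0.11  ]
[0.5475 0.27   0.12  ]
[0.5606 0.2414 0.11  ]
[0.5574 0.241  0.12  ]
```

Request:
arm_command([
  [0.6,[-0.02,0.07,0.3],[0,0,0]],
  [0.6,[0,0,0.4],[0,0,0]],
  [0.6,[0,0,0.4],[0,0,0]],
  [0.6,[0,0,0.3],[0,0,0]],
  [0.6,[0,0,0],[0,0,0]],
])

```text
time: 16.45
ee_pos: [0.5602, 0.2397, 0.1393]
tcp_rot: [-180.0, -0.1, -177.0]
wrist_force: [-0.1, -0.4, 0.5]
opening: 0.0516
```

Run:
```python
from workcell import bot, viewer
import cv2,numpy as np
o=bot.get_obs();c=viewer.calibration("wrist"); im=viewer.camera("wrist"); cv2.imwrite("pics/w10.png",im)
print(o["ee_pos"],o["tcp_rot"],o["wrist_force"])
im=viewer.camera("side"); cv2.imwrite("pics/s10z.png",cv2.resize(im[110:230,170:300],None,fx=5,fy=5,interpolation=cv2.INTER_CUBIC)[:600])
```

```text
[0.56016409 0.23966629 0.1392521 ] [-1.79955366e+02 -1.18911054e-01 -1.77014137e+02] [-0.05931903 -0.37841965  0.53474221]
```

View pics/w10.png

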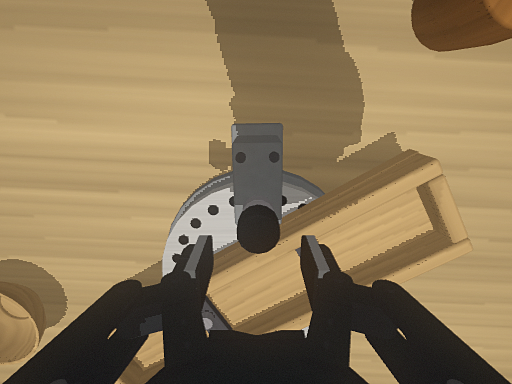

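View pics/s10z.png

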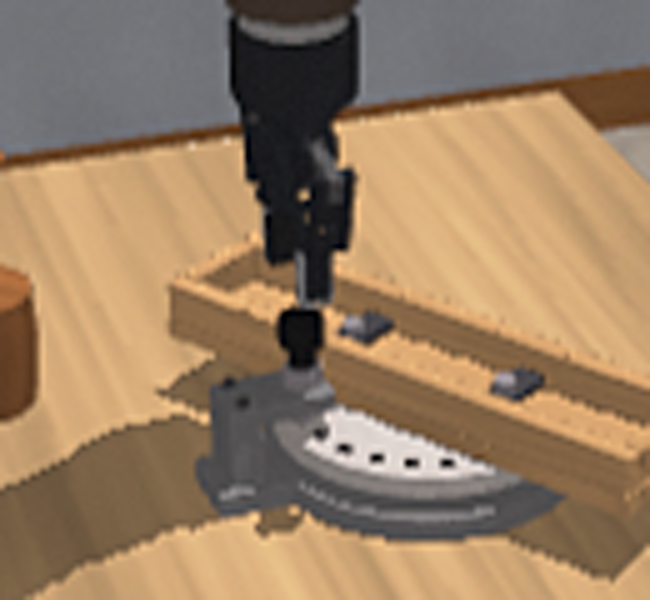

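Knob centred between the fingers at (258,228). I'll go down and grip.

Request:
arm_command([
  [0.6,[0,0,0.25],[0,0,0]],
  [0.6,[0,0,0.3],[0,0,0]],
  [0.6,[0,0,0.2],[0,0,0]],
  [0.6,[0,0,0],[0,0,0]],
])

```text
time: 17.05
ee_pos: [0.56, 0.2395, 0.0941]
tcp_rot: [-180.0, -0.1, -177.0]
wrist_force: [0.2, 0.0, 0.2]
opening: 0.0515
```

Request:
arm_command([
  [0.2,[0,0,0],[0,0,0]],
  [0,[0,0,0],[0,0,0]],
  [0,[0,0,0],[0,0,0]],
  [0,[0,0,0],[0,0,0]],
  [0,[0,0,0],[0,0,0]],
  [0,[0,0,0],[0,0,0]],
], newtons=80)

```text
time: 17.8
ee_pos: [0.5609, 0.2406, 0.0967]
tcp_rot: [179.9, 0.1, -177.0]
wrist_force: [-2.8, 5.3, 4.1]
opening: 0.0275
```

Run:
```python
from workcell import bot, viewer
import cv2,numpy as np
o=bot.get_obs()
print(o["ee_pos"],o["tcp_rot"],o["wrist_force"],o["torque"],o["opening"])
im=viewer.camera("side"); cv2.imwrite("pics/s11z.png",cv2.resize(im[110:230,170:300],None,fx=5,fy=5,interpolation=cv2.INTER_CUBIC)[:600])
```

```text
[0.56093759 0.24057561 0.09669096] [ 1.79911374e+02  7.10159290e-02 -1.76972819e+02] [-2.84474867  5.26928501  4.06716144] [0.96545778 0.45461938 0.05623578] 0.027450782683192003
```

View pics/s11z.png

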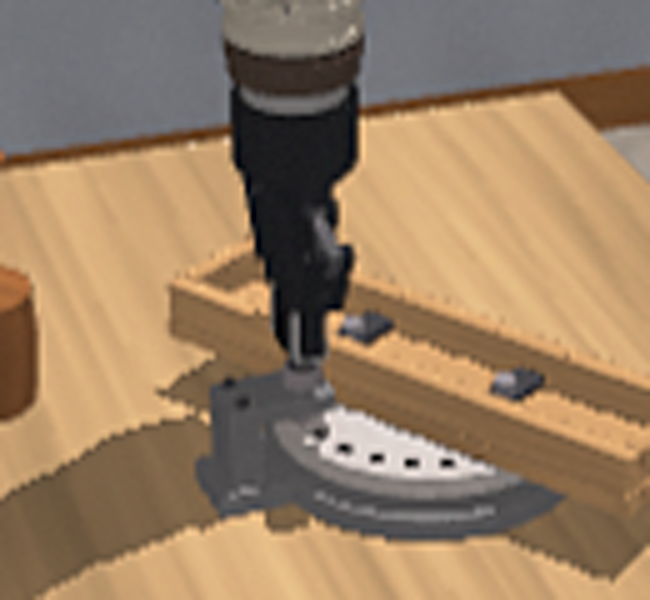

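Gripped at 27.5 mm opening on the 30 mm knob; the bar also read about 2 mm low. Pulling in small steps.

Request:
arm_command([
  [0,[0,0.02,-0.05],[0,0,0]],
  [0,[0,0,-0.05],[0,0,0]],
  [0,[0,0,-0.05],[0,0,0]],
  [0,[0,0,-0.05],[0,0,0]],
  [0,[0,0,0],[0,0,0]],
], newtons=100)

```text
time: 18.48
ee_pos: [0.5608, 0.2407, 0.1076]
tcp_rot: [-180.0, -0.0, -177.0]
wrist_force: [3.9, -1.4, -8.6]
opening: 0.0272
```

Request:
arm_command([
  [0,[0,0,-0.05],[0,0,0]],
  [0,[0,0,-0.03],[0,0,0]],
  [0,[0,0,0],[0,0,0]],
])

```text
time: 18.85
ee_pos: [0.5608, 0.2407, 0.1121]
tcp_rot: [-180.0, -0.0, -177.0]
wrist_force: [4.9, -0.7, -10.3]
opening: 0.0273
```

Request:
arm_command([
  [0,[0,0,-0.03],[0,0,0]],
  [0,[0,0,0],[0,0,0]],
])

```text
time: 19.1
ee_pos: [0.5607, 0.2407, 0.113]
tcp_rot: [-179.9, -0.1, -177.0]
wrist_force: [7.2, -0.0, -15.8]
opening: 0.0269
```

Request:
arm_command([
  [0,[0,0,-0.03],[0,0,0]],
  [0,[0,0,0],[0,0,0]],
])

```text
time: 19.35
ee_pos: [0.5606, 0.2407, 0.1131]
tcp_rot: [-179.9, -0.1, -177.0]
wrist_force: [11.5, 2.3, -26.3]
opening: 0.0269
```

At the stop: the rise is 16.4 mm and the force climbs past the 11 N spring without further travel. I'll hold there and check everything.

Request:
arm_command([
  [0,[0,0,0],[0,0,0]],
  [0,[0,0,0],[0,0,0]],
  [0,[0,0,0],[0,0,0]],
  [0,[0,0,0],[0,0,0]],
  [0,[0,0,0],[0,0,0]],
  [0,[0,0,0],[0,0,0]],
  [0,[0,0,0],[0,0,0]],
  [0,[0,0,0],[0,0,0]],
])

```text
time: 20.35
ee_pos: [0.5606, 0.2407, 0.1131]
tcp_rot: [-179.9, -0.1, -177.0]
wrist_force: [11.7, 2.2, -26.4]
opening: 0.0269
```

Run:
```python
from workcell import bot, viewer
import cv2,numpy as np
o=bot.get_obs()
print(o["ee_pos"],o["wrist_force"],o["opening"])
im=viewer.camera("side"); cv2.imwrite("pics/s12.png",cv2.resize(im[100:350,150:400],None,fx=2.4,fy=2.4,interpolation=cv2.INTER_CUBIC))
```

```text
[0.56062791 0.2406562  0.11307452] [ 11.69195338   2.15761885 -26.42053088] 0.026896429187232878
```

View pics/s12.png

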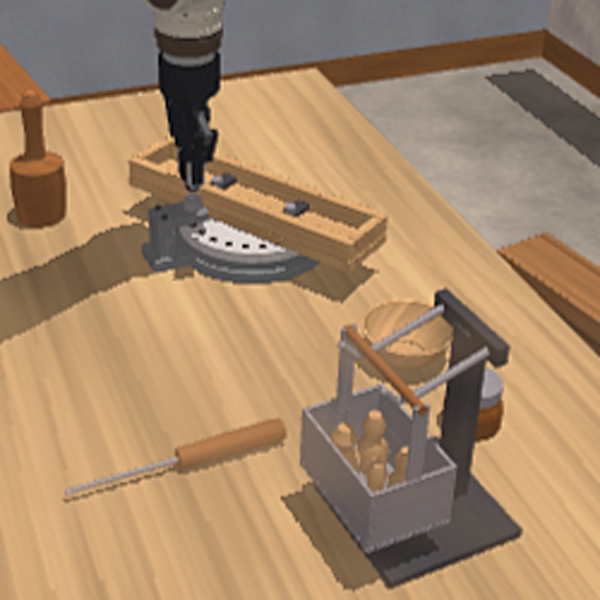

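The tote hangs on both prongs (bar from (350,330) to (420,408)), and the bystanders are in place. The gripper holds the raised knob at (193,185), steady for 1 s.

```bash
python3 -c "
from workcell import bot
print(bot.job_done())"
```

```text
the job is handed in; nothing more can be done
None
```

The tote hangs by its handle bar across both prongs of the hook stand and has been let go. The gripper is holding the index plunger fully up. I handed the job in at about 20.4 s.

- **Tote:** The last side picture shows it hanging free across both prongs. When I opened the fingers, the wrist force fell to about 0.5 N vertically, with 1.4 N left sideways.
- **Plunger:** The gripper rose 16.4 mm while holding the knob, against a stated full travel of 16 mm. The pull then climbed past the 11 N spring to about 26 N with no further movement, so it is against its stop. Position, grip opening and force held steady for 1 s before I handed in.
- **Bystanders:** The mallet, gouge, bowl and jar look unmoved in the last picture. I compared them by eye only, not by measurement.
- **Readings that disagreed:**
  - The cameras placed the knob anywhere from y = 0.234 to 0.241 m; I used 0.2395 m. At the end about 12 N of sideways force, mostly along x, remained while holding it.
  - The finger opening read 2 to 3 mm less than the stated bar and knob thickness on both grasps.

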